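# Fit the shredding disc on its drive studs and latch it

## Robot

A 6-joint arm with a two-finger parallel gripper is mounted at the origin on the work surface. World frame = base frame: x ahead of the robot, y to its left, z up, the work surface at z = 0. Lengths are in m, angles in degrees, forces in N, time in s.
With the tool pointing down it reaches from about 0.375 to 0.9 m from the base axis. Payload 3.1 kg.
Tool frame: the origin (TCP) lies on the centre line of the jaws, within the pads' length; the fingertips stand 17 mm ahead of it and the grasp point (between the pads) lies 2 mm behind it; y points along the fingers, x is the direction in which the jaws open and shut, and the axes are right-handed (so a half turn about y gives the same grasp; the last joint's range is limited). The gripper opens to 87 mm and grips with 3 to 60 N. Pads are 19 mm wide; open, the fingers measure 117 mm over their backs; the gripper's body (75 mm by 190 mm) begins 51 mm behind the grasp point.
Start: joints at [60.991, 30.224, 82.088, -0, 67.689, -10.227], TCP at [0.201, 0.592, 0.24] pointing down, gripper open.
Joint ranges: [-176.69, 176.69], [-43.24, 126.21], [12.49, 139.97], [-82, 262], [0, 151.66], [-163.58, 163.58]. Speed limits (degrees/s): [159.86, 159.86, 180, 180, 180, 180].

## Interface

Orientations are given as a 3x3 rotation matrix whose columns are the frame's x, y, z axes.
In Python, from rig import read_state, capture, camera_info, hand_in, trace, tip_of gives the robot as it stands.
- The arm moves only by the tool jog_arm, never from a script. Its argument "steps" is a list of rows, each an object with "fingers": the opening in per cent of the stroke, from 0 (shut) to 100 (fully open); "delta_pos": the shift along the world's x, y, z in mm, a list of three; "turn": the turn about the world's z in degrees. A call has 1 to 20 rows; each row is the pose to reach, as a shift and turn from the pose commanded when the call began; what a row does not reach only later rows make up. A row lasts 1/12 s, in which the tool goes at most 41.7 mm and 7.16 degrees, less where a joint would pass 70% of its speed; a pose out of reach is approached as far as the arm can. A call with a gripper value outside its range is refused whole. The fingers move at their own pace and stop on an object; the grip force is fixed at half the most. Time passes only in rows, so rows that repeat a pose let the fingers close. It gives the time, the measured TCP pose, the force and the opening at its end, in the units of the state.
- read_state(): the state, without advancing time (a new reading comes with each control period).
- capture(name): name is "scene" or "top" or "wrist"; returns the picture (400x640x3 uint8, red, green, blue); there is no depth.
- camera_info(name): a dict with "fov_y" (degrees; the focal length in pixels is half the picture's height over the tangent of half this angle, whatever the lens; pixels are square), "cx", "cy" (the principal point, pixels), "view" (4x4, takes a point from world to camera coordinates); the wrist camera has in their place "tool_from_camera" (4x4, takes a point from camera to tool coordinates, whose origin is the TCP and whose axes are the tool frame's). Camera axes: x right, y down, z forward; pixel columns grow to the right and rows downward; lengths in m; the calibration is good to about 2 mm. The wrist camera is an equidistant fisheye: a pixel r from the principal point sees the ray r / f radians off the axis. A picture is of the moment at which its call begins: read the wrist's pose just before it. camera_info takes no time and is no camera call.
- hand_in(): hands the job in, once; it reports no verdict.
Trained networks look in the newest picture that a camera, given by its name, has taken for a name from the list of things; names that differ only in an ending like _2 or _b are one class to them, and where a whole thing is asked for, a point or a joint stands for the part that bears it (a point fixed in the world has none). Each returns a list of dicts, best first, with "confidence" (0 to 1); they miss things now and then, are a little off and sometimes report something else, mostly with a low value. They report only what shows in the picture. A call takes as long as a camera call.
- trace(target, camera): "mask" (400x640 bool, what is visible of it).
- tip_of(target, camera): "position" ([x, y, z] in m, in world coordinates, good to about 4 mm: a listed point, or the origin of a listed thing).
The state is a dict: "time_s": time; "joint_positions": joint angles; "qvel": joint speeds; "tau": joint torques, N m; "position": TCP position; "tcp_rot": TCP orientation; "force": force on the tool from outside, world axes, zero at the start; "moment": the same for the moment, N m; "opening": opening from 0.0 (shut) to 1.0 (fully open).
Only numpy, scipy, OpenCV 4.12 (cv2) and the standard library are available. Lean on these libraries where they do the work, as an engineer would, in place of code of your own. Each camera call takes 0.05 s, during which the arm holds its last target.

## Task

Put the washed shredding disc back on the drive base: pick it up from the blue board by its black grip bar, rest it lightly on the three brass studs, turn it until the studs slip into its holes, slide it fully down onto the hub, and then push the red-tabbed latch all the way in over its rim. Work gently: never press, drop or knock the disc hard against the machine (30 N at most), leave the other things on the table where they are, and let go at the end.

Things in the scene. Friction and masses are not known exactly. Their poses are not given: they have to be found in the camera images.
- disc: Loose round aluminium shredding disc, about 0.3 to 0.5 kg, 150 mm across and 6 mm thick, with rows of small dark teeth on top. Origin: centre of its flat underside; z up. Three through holes of 12.5 mm lie 34 mm from the centre at 0, 120 and 240 degrees from its x axis (so it fits in three ways). A solid black grip bar stands on its middle: 40 mm along the disc's x, 22 mm along its y (pinch across these 22 mm), its top 48 mm above the underside.
- board: Fixed blue plastic board, 360 x 240 x 12 mm, on which the disc lies. Origin: centre of its underside.
- machine: Fixed white drive base of a shredder, 250 x 270 mm, top of the housing 75 mm above the table. Origin: on the table, under the upright axis of the hub; z up. The latch lies on its +y side, the green and red buttons at its -x, -y corner. In its middle sits the dark hub with three brass studs.
- hub_seat (a point): Centre of the hub's flat top face (100 mm across), 98 mm above the table; axes as machine. Three brass studs rise from it, 34 mm from the axis, 120 degrees apart: 10 mm thick, 15 mm tall, the top 3.5 mm tapered to 5.6 mm across. The disc is home when its underside lies on this face. It turns only under more than 0.4 N m; pressed with over 3 N it sinks, 1 mm per 4 N, 4 mm at most.
- stud_tips (a point): Point on the hub axis level with the stud tips, 15 mm above the hub face; axes as machine. The ANGLE of the studs about the axis differs every time, is not measured and does not follow the machine's yaw: find it by feel, turning the disc up to 120 degrees while it rests lightly (4 to 7 N) on the tips, until it drops.
- latch (a joint): Slide latch, m: 0 = fully open, 0.022 = fully in. It slides in along the machine's -y towards the hub, against about 3 N of friction, and stays where it is left. Its steel tongue (30 mm wide, 8 mm thick, underside 108 mm above the table) passes 4 mm above the rim of a fully seated disc and strikes one still on the stud tips. Open, it leaves the disc room to come down.
- latch_tab (a point): Centre of the top of the latch's upright red tab, 156 mm above the table, moving with the latch. The tab is 16 mm along the machine's x (pinch across these, or push it), 24 mm along y, and 40 mm tall above the tongue. When the latch is open it stands 122 mm from the hub axis along the machine's +y.
- tub: Bystander: small clear tub, 68 mm across, 55 mm tall, standing on the board. Origin: centre of the underside.
- punnet_a: Bystander: red bowl, 90 mm across, 50 mm tall. Origin: centre of the underside.
- punnet_b: Bystander: red bowl like the other. Origin: centre of the underside.
- brush: Bystander: blue cleaning brush, 220 mm long, lying. Origin: under its middle.
- spray: Bystander: white bottle with green cap, 70 mm across, 170 mm tall. Origin: centre of the underside.
- collar: Bystander: grey spacer ring, 130 mm across, 12 mm thick, without grip bar. Origin: centre of the underside.

How it is judged (in metres and radians):
On the way:
1. the disc lies fully home on the hub with all three studs through its holes, the latch still open (horizontal distance between disc and hub_seat below 0.004 m and z of disc in the frame of hub_seat below 0.003 m and angle between disc's own z axis and vertical below 0.06 rad and value of joint latch below 0.012 m), for 0.2 s.
At the end, for the whole second after the job is handed in: The disc rests fully down on the hub (underside within 3 mm of the hub face, centre within 4 mm of the axis, level within 0.06 rad), at rest and released, and the latch is pushed in (joint above 0.018) (horizontal distance between disc and hub_seat below 0.004 m and z of disc in the frame of hub_seat below 0.003 m and angle between disc's own z axis and vertical below 0.06 rad and value of joint latch above 0.018 m and linear speed of disc below 0.02 m/s); the robot touches nothing.
It fails at once if the disc is pressed, dropped or knocked against the machine with more than 30 N (contact force between disc and machine above 30 N).
It fails at once if another thing on the table is shifted by more than 30 mm (distance of any of tub, punnet_a, punnet_b, brush, spray, collar from where it was at the start of the episode above 0.03 m).
It also fails if it takes over 72 s, if anything falls off the work surface, if the arm or the gripper's body presses on something with over 40 N, if the wrist force passes 120 N, or if a joint passes its speed limit or range.

## Working session

There is one attempt and no reset: what is moved stays moved. The work goes in short steps, Python scripts to look and compute and a tool call to move; the robot and the scene stay as the last step left them, time stands still between calls to the robot, and variables do not carry over. Pictures are saved under pics/ and viewed, and the job is handed in when it is done.

Besides the shell and the picture viewer there is one more tool, called after ">>>" by a JSON object that holds its "api" and its "payload", one argument or row to a line. jog_arm: Moves the arm, as the interface text tells. Its arguments: {"type":"object","properties":{"steps":{"type":"array","items":{"type":"object","properties":{"fingers":{"type":"number"},"delta_pos":{"type":"array","items":{"type":"number"}},"turn":{"type":"number"}}}}},"required":["steps"]}

```bash
mkdir -p pics; ls; python3 - <<'E'
from rig import *
import cv2,numpy as np
np.set_printoptions(precision=4,suppress=True)
s=read_state();print({k:np.round(v,4).tolist() for k,v in s.items()})
for c in ("top","scene"):
    im=capture(c);cv2.imwrite(f"pics/{c}0.png",im[:,:,::-1])
    print(c,camera_info(c))
    for t in ("disc","machine","latch_tab","hub_seat"):
        print(t,[(r["confidence"],np.round(r["position"],4)) for r in tip_of(t,c)])
print(camera_info("wrist"))
E
```

```text
pics
{'time_s': 0.0, 'joint_positions': [60.992, 30.2801, 82.1563, -0.0, 67.6879, -10.2277], 'qvel': [-0.0393, -0.047, 0.0802, 0.0201, -0.0322, 0.0575], 'tau': [-0.0011, -44.0038, -17.6597, 0.0634, 0.0581, -0.0002], 'position': [0.2008, 0.5911, 0.2386], 'tcp_rot': [[0.3219, -0.0011, -0.9468], [0.9468, -0.0019, 0.3219], [-0.0021, -1.0, 0.0004]], 'force': [0.9026, -0.0337, 0.1938], 'moment': [0.0026, -0.015, 0.0103], 'opening': 0.9989}
top {'fov_y': 54.37442440247645, 'cx': 321.44078260248557, 'cy': 201.2035367939909, 'view': array([[-0.0738, -0.9973, -0.0027,  0.0374],
       [-0.9759,  0.0728, -0.2055,  0.5588],
       [ 0.2051, -0.0125, -0.9787,  1.4686],
       [ 0.    ,  0.    ,  0.    ,  1.    ]])}
disc [(0.95, array([0.5301, 0.226 , 0.0097]))]
machine [(0.8, array([ 0.5591, -0.2205, -0.0001]))]
latch_tab [(0.53, array([ 0.5358, -0.1012,  0.1603])), (0.51, array([0.7296, 0.0286, 0.0028]))]
hub_seat [(0.94, array([ 0.5648, -0.2218,  0.1058])), (0.26, array([ 0.4577,  0.012 , -0.0017]))]
scene {'fov_y': 49.31037627952344, 'cx': 326.29468807216324, 'cy': 210.48131326687087, 'view': array([[-0.712 ,  0.7021,  0.0136,  0.38  ],
       [ 0.464 ,  0.4849, -0.7414, -0.1503],
       [-0.5271, -0.5215, -0.6709,  2.1849],
       [ 0.    ,  0.    ,  0.    ,  1.    ]])}
disc [(0.66, array([0.524 , 0.2267, 0.0118]))]
machine [(0.63, array([ 0.5619, -0.2187,  0.0053]))]
latch_tab [(0.71, array([ 0.722 ,  0.0228, -0.0011])), (0.54, array([ 0.54  , -0.1044,  0.1537])), (0.52, array([ 0.5588, -0.2195,  0.1134]))]
hub_seat [(0.92, array([ 0.5615, -0.2202,  0.0948])), (0.64, array([ 0.4578, -0.5462, -0.0027])), (0.26, array([ 0.5444,  0.5231, -0.0023]))]
{'fov_y': 65.70646984690485, 'cx': 321.92898917441903, 'cy': 201.92292901359838, 'tool_from_camera': array([[ 1.    , -0.0004,  0.0005,  0.001 ],
       [-0.0006, -0.2427,  0.9701, -0.1458],
       [-0.0003, -0.9701, -0.2427,  0.0659],
       [ 0.    ,  0.    ,  0.    ,  1.    ]])}
```

View pics/top0.png

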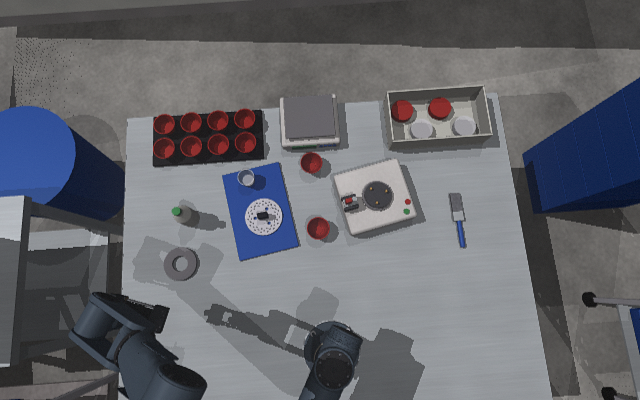

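View pics/scene0.png

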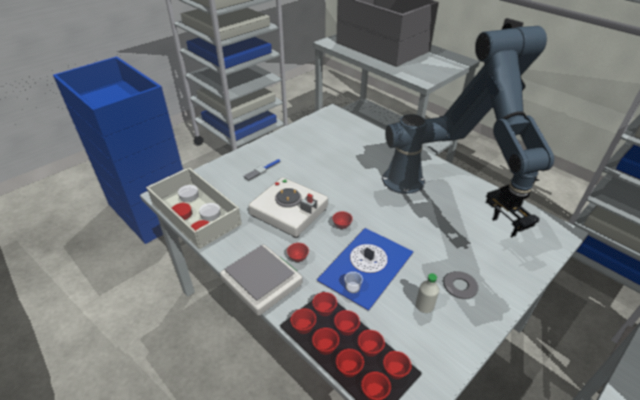

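```bash
python3 - <<'E'
import cv2
im=cv2.imread("pics/top0.png")
a=cv2.resize(im[150:270,215:425],None,fx=3.8,fy=3.8,interpolation=cv2.INTER_CUBIC);cv2.imwrite("pics/z0.png",a)
E
```

```text
(no output)
```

View pics/z0.png

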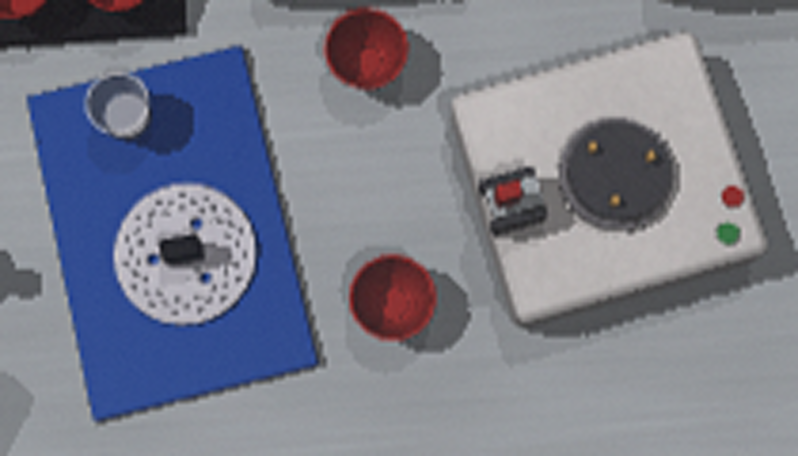

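>>> {"api": "jog_arm", "payload": {
  "steps": [
    {"delta_pos":[40,-28,0],"fingers":100},
    {"delta_pos":[60,-70,0],"fingers":100},
    {"delta_pos":[90,-110,0],"fingers":100},
    {"delta_pos":[115,-140,0],"fingers":100},
    {"delta_pos":[140,-170,0],"fingers":100},
    {"delta_pos":[165,-200,0],"fingers":100},
    {"delta_pos":[190,-230,0],"fingers":100},
    {"delta_pos":[215,-260,0],"fingers":100},
    {"delta_pos":[240,-290,0],"fingers":100},
    {"delta_pos":[265,-320,0],"fingers":100},
    {"delta_pos":[290,-345,0],"fingers":100},
    {"delta_pos":[315,-365,0],"fingers":100},
    {"delta_pos":[326,-365,0],"fingers":100},
    {"delta_pos":[326,-365,0],"fingers":100},
    {"delta_pos":[326,-365,0],"fingers":100}
  ]
}}

```text
$.steps[0]: bad value
```

>>> {"api": "jog_arm", "payload": {
  "steps": [
    {"delta_pos":[10,-12,0],"turn":0,"fingers":100},
    {"delta_pos":[35,-40,0],"turn":0,"fingers":100},
    {"delta_pos":[60,-68,0],"turn":0,"fingers":100},
    {"delta_pos":[85,-96,0],"turn":0,"fingers":100},
    {"delta_pos":[110,-124,0],"turn":0,"fingers":100},
    {"delta_pos":[135,-152,0],"turn":0,"fingers":100},
    {"delta_pos":[160,-180,0],"turn":0,"fingers":100},
    {"delta_pos":[185,-208,0],"turn":0,"fingers":100},
    {"delta_pos":[210,-236,0],"turn":0,"fingers":100},
    {"delta_pos":[235,-264,0],"turn":0,"fingers":100},
    {"delta_pos":[260,-292,0],"turn":0,"fingers":100},
    {"delta_pos":[285,-320,0],"turn":0,"fingers":100},
    {"delta_pos":[310,-348,0],"turn":0,"fingers":100},
    {"delta_pos":[322,-360,0],"turn":0,"fingers":100},
    {"delta_pos":[326,-365,0],"turn":0,"fingers":100},
    {"delta_pos":[326,-365,0],"turn":0,"fingers":100},
    {"delta_pos":[326,-365,0],"turn":0,"fingers":100}
  ]
}}

```text
time_s: 1.92
position: [0.5263, 0.2266, 0.2394]
tcp_rot: [[0.323, -0.001, -0.947], [0.947, 0.0, 0.323], [-0.0, -1.0, 0.001]]
force: [-0.8, 0.9, 0.2]
opening: 1.001
```

```bash
cat > h.py <<'E'
from rig import *
import cv2,numpy as np
np.set_printoptions(precision=4,suppress=True)
def ray(name,u,v,s=None):
    c=camera_info(name); f=200/np.tan(np.radians(c["fov_y"]/2))
    d=np.array([u-c["cx"],v-c["cy"]],float)
    if name=="wrist":
        r=np.hypot(*d);th=r/f
        k=np.array([*(d/max(r,1e-9)*np.sin(th)),np.cos(th)])
        R=np.array(s["tcp_rot"]);T=np.array(c["tool_from_camera"])
        return np.array(s["position"])+R@T[:3,3], R@T[:3,:3]@k
    V=np.array(c["view"]);k=np.array([*(d/f),1.])
    return -V[:3,:3].T@V[:3,3], V[:3,:3].T@k
def onz(name,u,v,z,s=None):
    o,d=ray(name,u,v,s); return o+d*(z-o[2])/d[2]
E
python3 - <<'E'
from h import *
s=read_state();im=capture("wrist");cv2.imwrite("pics/w1.png",im[:,:,::-1])
print(s["time_s"])
print(tip_of("disc","wrist"))
H=[onz("top",215+u/3.8,150+v/3.8,.018) for u,v in ((196,223),(152,259),(205,278))]
S=[onz("top",215+u/3.8,150+v/3.8,.113) for u,v in ((593,147),(651,156),(615,200))]
for P in(H,S):
    P=np.array(P);c=P.mean(0);d=P-c;print(c,np.degrees(np.arctan2(d[:,1],d[:,0])),np.hypot(d[:,0],d[:,1]))
E
```

```text
1.9167
[{'position': [0.5269, 0.2279, 0.0124], 'confidence': 0.95}]
[0.5228 0.2308 0.018 ] [ -23.5252   95.9923 -143.7041] [0.0343 0.0343 0.0346]
[ 0.56   -0.2194  0.113 ] [ 46.6832 -73.6921 166.1131] [0.0335 0.0338 0.0335]
```

View pics/w1.png

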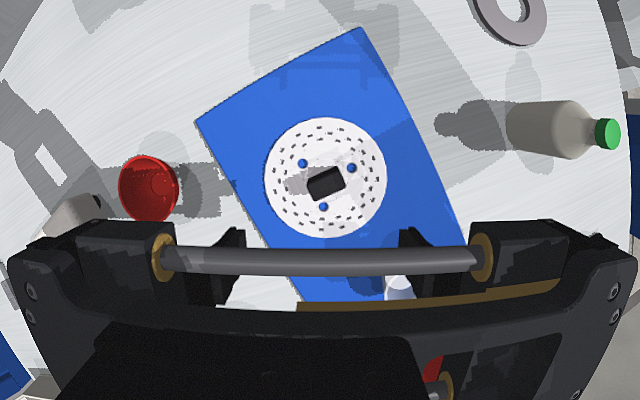

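```bash
python3 - <<'E'
from h import *
s=read_state();im=cv2.imread("pics/w1.png")
hsv=cv2.cvtColor(im,cv2.COLOR_BGR2HSV)
m=((hsv[...,0]>100)&(hsv[...,0]<125)&(hsv[...,1]>120)).astype(np.uint8)
n,l,st,c=cv2.connectedComponentsWithStats(m)
P=[]
for i in range(1,n):
    if 25<st[i,4]<300 and 270<c[i][0]<380 and 125<c[i][1]<230: print(st[i],c[i]);P.append(onz("wrist",*c[i],.015,s))
P=np.array(P);d=P-P.mean(0);print(P.mean(0),np.degrees(np.arctan2(d[:,1],d[:,0])),np.hypot(d[:,0],d[:,1]))
# bar top
m=((hsv[...,2]<60)).astype(np.uint8);m[230:]=0;m=cv2.morphologyEx(m,cv2.MORPH_OPEN,np.ones((5,5)))
n,l,st,c=cv2.connectedComponentsWithStats(m)
for i in range(1,n):
    if 290<c[i][0]<360 and 150<c[i][1]<210: 
        print(st[i],c[i])
# white disc outline
z=cv2.resize(im[110:245,255:395],None,fx=4,fy=4,interpolation=cv2.INTER_CUBIC);cv2.imwrite("pics/z1.png",z)
E
```

```text
[298 159   9   9  65] [302.0308 163.0923]
[347 164   9   8  61] [350.918 167.377]
[319 203   9   7  52] [322.9423 206.0577]
[0.5254 0.2333 0.015 ] [-143.5539   96.2241  -23.5306] [0.0342 0.0341 0.034 ]
[307 167  38  33 803] [325.2403 183.2117]
```

View pics/z1.png

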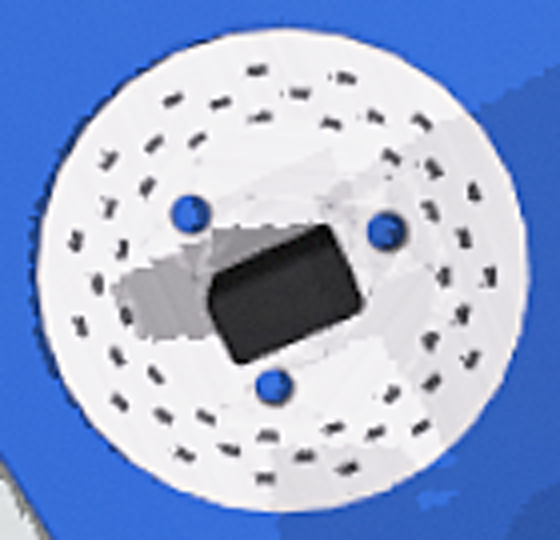

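```bash
python3 - <<'E'
from h import *
s=read_state()
q=[onz("wrist",255+u/4,110+v/4,.060,s) for u,v in ((212,300),(343,245),(362,305),(240,362))]
q=np.array(q);print(q,q.mean(0))
for a,b in((0,1),(3,2),(0,3),(1,2)):
    d=q[b]-q[a];print(np.degrees(np.arctan2(d[1],d[0])),np.hypot(d[0],d[1]))
print(np.degrees(np.arctan2(s["tcp_rot"][1][0],s["tcp_rot"][0][0])), s["joint_positions"])
E
```

```text
[[0.5182 0.2157 0.06  ]
 [0.5152 0.2535 0.06  ]
 [0.5323 0.2533 0.06  ]
 [0.5367 0.2172 0.06  ]] [0.5256 0.2349 0.06  ]
94.39751465420295 0.037925400244121735
96.92569013376725 0.03635008522947597
4.741314471860617 0.018612565627037315
-0.6390421741262824 0.017074731450326938
71.30317487453077 [ 12.2244  26.2232  89.6735   0.0266  64.1682 -59.0903]
```

>>> {"api": "jog_arm", "payload": {
  "steps": [
    {"delta_pos":[0,1,-10],"turn":-5,"fingers":100},
    {"delta_pos":[0,2,-20],"turn":-12,"fingers":100},
    {"delta_pos":[0,3,-30],"turn":-19,"fingers":100},
    {"delta_pos":[0,4,-40],"turn":-26,"fingers":100},
    {"delta_pos":[0,5,-50],"turn":-33,"fingers":100},
    {"delta_pos":[-1,6,-60],"turn":-40,"fingers":100},
    {"delta_pos":[-1,7,-70],"turn":-47,"fingers":100},
    {"delta_pos":[-1,7,-85],"turn":-54,"fingers":100},
    {"delta_pos":[-1,7,-100],"turn":-61,"fingers":100},
    {"delta_pos":[-1,7,-115],"turn":-65,"fingers":100},
    {"delta_pos":[-1,7,-130],"turn":-65,"fingers":100},
    {"delta_pos":[-1,7,-130],"turn":-65,"fingers":100},
    {"delta_pos":[-1,7,-130],"turn":-65,"fingers":100}
  ]
}}

```text
time_s: 3.1
position: [0.5247, 0.2347, 0.1091]
tcp_rot: [[0.994, -0.002, -0.111], [0.111, -0.0, 0.994], [-0.002, -1.0, -0.0]]
force: [-0.2, 1.2, 0.8]
opening: 1.003
```

```bash
python3 - <<'E'
from h import *
s=read_state();im=capture("wrist");cv2.imwrite("pics/w2.png",im[:,:,::-1])
print(tip_of("disc","wrist"))
E
```

```text
[{'position': [0.5244, 0.2311, 0.008], 'confidence': 0.57}]
```

View pics/w2.png

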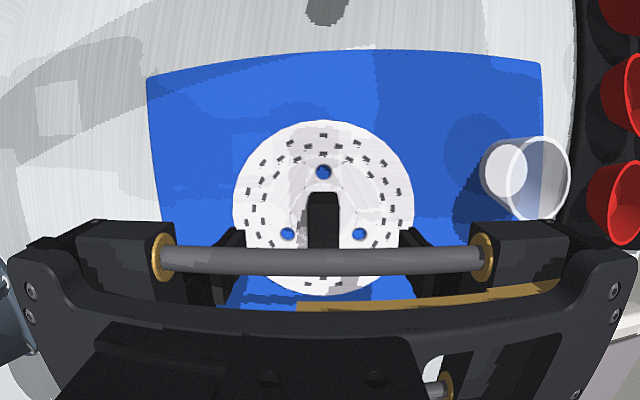

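The bar (column ~323) is centred and squared between the jaws, so I'll descend and grip.

>>> {"api": "jog_arm", "payload": {
  "steps": [
    {"delta_pos":[0,-1,-20],"turn":0,"fingers":100},
    {"delta_pos":[0,-1,-45],"turn":0,"fingers":100},
    {"delta_pos":[0,-1,-60],"turn":0,"fingers":100},
    {"delta_pos":[0,-1,-66],"turn":0,"fingers":60},
    {"delta_pos":[0,-1,-66],"turn":0,"fingers":20},
    {"delta_pos":[0,-1,-66],"turn":0,"fingers":5},
    {"delta_pos":[0,-1,-66],"turn":0,"fingers":5},
    {"delta_pos":[0,-1,-66],"turn":0,"fingers":5},
    {"delta_pos":[0,-1,-66],"turn":0,"fingers":5},
    {"delta_pos":[0,-1,-66],"turn":0,"fingers":5},
    {"delta_pos":[0,-1,-66],"turn":0,"fingers":5}
  ]
}}

```text
time_s: 4.12
position: [0.5264, 0.2328, 0.0441]
tcp_rot: [[0.994, 0.001, -0.108], [0.108, 0.0, 0.994], [0.001, -1.0, 0.0]]
force: [1.3, 0.2, -0.5]
opening: 0.476
```

>>> {"api": "jog_arm", "payload": {
  "steps": [
    {"delta_pos":[0,0,0],"turn":0,"fingers":5},
    {"delta_pos":[0,0,0],"turn":0,"fingers":5}
  ]
}}

```text
time_s: 4.28
position: [0.5262, 0.2327, 0.0436]
tcp_rot: [[0.994, 0.0, -0.108], [0.108, 0.0, 0.994], [0.0, -1.0, 0.0]]
force: [0.5, -0.5, -0.2]
opening: 0.324
```

>>> {"api": "jog_arm", "payload": {
  "steps": [
    {"delta_pos":[0,0,0],"turn":0,"fingers":5},
    {"delta_pos":[0,0,0],"turn":0,"fingers":5},
    {"delta_pos":[0,0,0],"turn":0,"fingers":5},
    {"delta_pos":[0,0,0],"turn":0,"fingers":5},
    {"delta_pos":[0,0,5],"turn":0,"fingers":5},
    {"delta_pos":[0,0,15],"turn":0,"fingers":5},
    {"delta_pos":[0,0,35],"turn":0,"fingers":5},
    {"delta_pos":[0,0,60],"turn":0,"fingers":5},
    {"delta_pos":[0,0,90],"turn":0,"fingers":5},
    {"delta_pos":[0,0,120],"turn":0,"fingers":5},
    {"delta_pos":[0,0,145],"turn":0,"fingers":5},
    {"delta_pos":[0,0,150],"turn":0,"fingers":5}
  ]
}}

```text
time_s: 5.28
position: [0.5288, 0.2334, 0.1985]
tcp_rot: [[0.994, 0.009, -0.109], [0.108, 0.002, 0.994], [0.01, -1.0, 0.001]]
force: [1.6, 0.8, -3.8]
opening: 0.251
```

```bash
python3 - <<'E'
from h import *
s=read_state();print(s["force"],s["moment"],s["opening"],s["position"],s["time_s"]);im=capture("wrist");cv2.imwrite("pics/w3.png",im[:,:,::-1])
E
```

```text
[ 1.6434  0.7986 -3.835 ] [-0.0528 -0.0387  0.0214] 0.25089903412231573 [0.5288 0.2334 0.1985] 5.2833
```

View pics/w3.png

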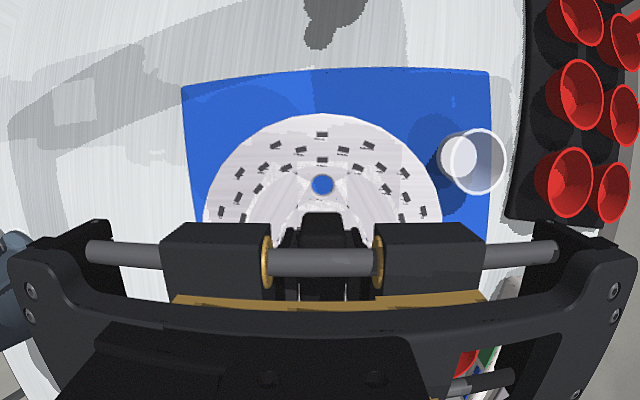

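```bash
python3 - <<'E'
from h import *
s=read_state();print(s["position"],s["time_s"])
im=cv2.imread("pics/w3.png");hsv=cv2.cvtColor(im,cv2.COLOR_BGR2HSV)
m=((hsv[...,0]>100)&(hsv[...,0]<125)&(hsv[...,1]>120)).astype(np.uint8)
n,l,st,c=cv2.connectedComponentsWithStats(m)
R=np.array(s["tcp_rot"]);p=np.array(s["position"])
for i in range(1,n):
    if 25<st[i,4]<900 and 300<c[i][0]<340 and 160<c[i][1]<210:
        for dz in(-.0256,-.0286,-.0316):
            q=onz("wrist",*c[i],p[2]+dz,s);print(st[i],c[i],R.T@(q-p))
# rim points: bright-disc boundary
g=((hsv[...,2]>150)&(hsv[...,1]<60)).astype(np.uint8)
# sample rays from image centre (322,230) outward
pts=[]
for a in np.radians(np.arange(195,346,5)):
    prev=None
    for r in range(135,60,-1):
        u,v=322+r*np.cos(a)*1.0,225+r*np.sin(a)
        if v<222 and g[int(v),int(u)] : 
            if r<134: pts.append((u,v))
            break
Q=np.array([R.T@(onz("wrist",u,v,p[2]-.0256,s)-p) for u,v in pts])
from scipy.optimize import least_squares
f=least_squares(lambda x:np.hypot(Q[:,0]-x[0],Q[:,2]-x[1])-.075,[0,0],loss="soft_l1",f_scale=.001)
print(len(Q),f.x,f.fun)
E
```

```text
[0.5283 0.2333 0.1973] 5.3333
[312 175  21  20 316] [322.0095 184.5032] [0.0006 0.0256 0.0341]
[312 175  21  20 316] [322.0095 184.5032] [0.0006 0.0286 0.0336]
[312 175  21  20 316] [322.0095 184.5032] [0.0006 0.0316 0.033 ]
30 [ 0.0011 -0.0017] [-0.0004 -0.     -0.0008 -0.0003 -0.0004  0.0001 -0.0001 -0.0002  0.0002
  0.0005 -0.0003 -0.0001  0.0001  0.0002  0.0003  0.0009  0.0002  0.0001
  0.0005  0.0002 -0.0001  0.0001 -0.0003 -0.0002 -0.0001  0.     -0.0005
 -0.0004 -0.0001 -0.0005]
```

>>> {"api": "jog_arm", "payload": {
  "steps": [
    {"delta_pos":[0,-5,10],"turn":0,"fingers":5},
    {"delta_pos":[0,-18,20],"turn":-1,"fingers":5},
    {"delta_pos":[-1,-40,30],"turn":-3,"fingers":5},
    {"delta_pos":[-3,-70,40],"turn":-6,"fingers":5},
    {"delta_pos":[-5,-105,50],"turn":-9,"fingers":5},
    {"delta_pos":[-7,-140,50],"turn":-12,"fingers":5},
    {"delta_pos":[-9,-175,50],"turn":-15,"fingers":5},
    {"delta_pos":[-11,-210,50],"turn":-18,"fingers":5},
    {"delta_pos":[-13,-245,50],"turn":-21,"fingers":5},
    {"delta_pos":[-15,-280,50],"turn":-24,"fingers":5},
    {"delta_pos":[-18,-315,50],"turn":-27,"fingers":5},
    {"delta_pos":[-21,-350,50],"turn":-30,"fingers":5},
    {"delta_pos":[-24,-385,50],"turn":-33,"fingers":5},
    {"delta_pos":[-27,-420,50],"turn":-36,"fingers":5},
    {"delta_pos":[-30,-455,50],"turn":-38,"fingers":5},
    {"delta_pos":[-32,-490,50],"turn":-40,"fingers":5},
    {"delta_pos":[-34,-520,50],"turn":-40,"fingers":5},
    {"delta_pos":[-36,-543,50],"turn":-40,"fingers":5},
    {"delta_pos":[-36,-554,50],"turn":-40,"fingers":5},
    {"delta_pos":[-36,-557,50],"turn":-40,"fingers":5}
  ]
}}

```text
time_s: 7.0
position: [0.4888, -0.3268, 0.2423]
tcp_rot: [[0.829, -0.002, 0.559], [-0.559, 0.001, 0.829], [-0.002, -1.0, -0.0]]
force: [-0.4, 0.8, -5.2]
opening: 0.254
```

>>> {"api": "jog_arm", "payload": {
  "steps": [
    {"delta_pos":[0,0,0],"turn":0,"fingers":5},
    {"delta_pos":[0,0,0],"turn":0,"fingers":5},
    {"delta_pos":[0,0,0],"turn":0,"fingers":5}
  ]
}}

```text
time_s: 7.25
position: [0.4899, -0.3223, 0.2432]
tcp_rot: [[0.832, -0.001, 0.555], [-0.555, 0.002, 0.832], [-0.002, -1.0, 0.001]]
force: [-0.0, 0.4, -3.8]
opening: 0.25
```

```bash
python3 - <<'E'
from h import *
import json
s=read_state();print(s["force"],s["opening"],s["position"],s["time_s"]);im=capture("wrist");cv2.imwrite("pics/w4.png",im[:,:,::-1])
json.dump({k:np.array(v).tolist() for k,v in s.items()},open("s4.json","w"))
for t in("hub_seat","stud_tips","latch_tab"):print(t,tip_of(t,"wrist"))
E
```

```text
[-0.0097  0.4237 -3.8092] 0.2502930845975066 [ 0.4899 -0.3223  0.2432] 7.25
hub_seat [{'position': [0.5658, -0.2182, 0.0967], 'confidence': 0.84}]
stud_tips [{'position': [0.565, -0.2171, 0.1126], 'confidence': 0.91}]
latch_tab []
```

View pics/w4.png

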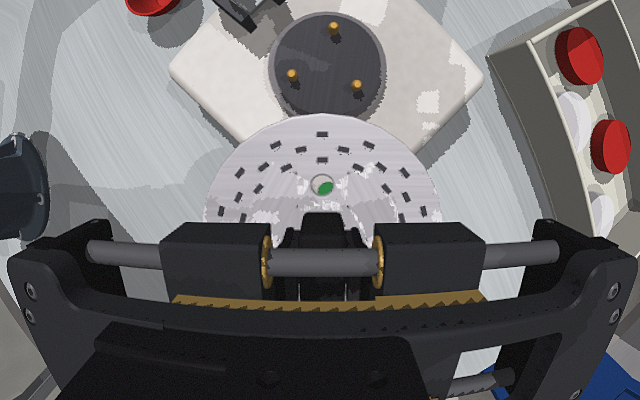

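```bash
python3 - <<'E'
from h import *
import json
from scipy.optimize import least_squares
s=json.load(open("s4.json"))
im=cv2.imread("pics/w4.png");hsv=cv2.cvtColor(im,cv2.COLOR_BGR2HSV)
m=((hsv[...,0]>8)&(hsv[...,0]<30)&(hsv[...,1]>110)).astype(np.uint8)
n,l,st,c=cv2.connectedComponentsWithStats(m)
P=[]
for i in range(1,n):
    if st[i,4]>15 and 260<c[i][0]<390 and c[i][1]<115:
        print(st[i],c[i]);P.append(onz("wrist",*c[i],.106,s))
P=np.array(P);d=P-P.mean(0);print(P.mean(0),np.degrees(np.arctan2(d[:,1],d[:,0])),np.hypot(d[:,0],d[:,1]))
cv2.imwrite("pics/z4.png",cv2.resize(im[0:125,260:395],None,fx=4.5,fy=4.5,interpolation=cv2.INTER_CUBIC))
E
```

```text
[328  22  11  13 116] [333.0345  27.9138]
[287  69  11  12 104] [292.0673  74.75  ]
[351  80  11  11 100] [356.08  84.94]
[ 0.5637 -0.2192  0.106 ] [ 46.9569 166.8968 -72.9551] [0.0337 0.0338 0.0338]
```

View pics/z4.png

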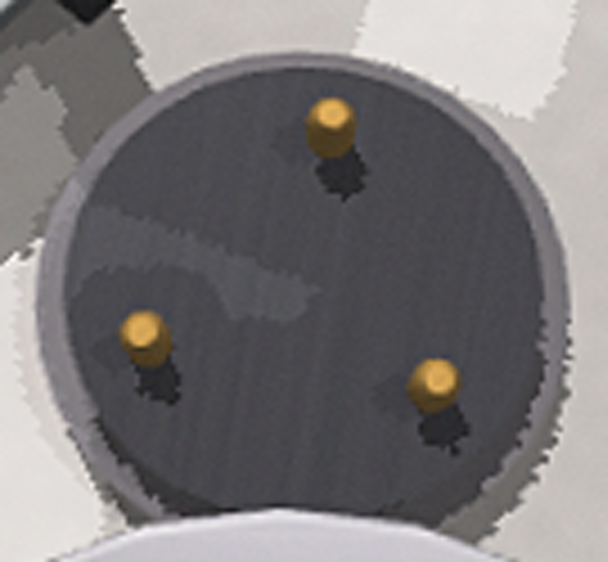

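```bash
python3 - <<'E'
from h import *
import json
s=json.load(open("s4.json"))
P=np.array([onz("wrist",260+(u-2)/4.5,(v-2)/4.5,.113,s) for u,v in ((335,113),(146,327),(438,378))])
d=P-P.mean(0);print(P.mean(0),np.degrees(np.arctan2(d[:,1],d[:,0])),np.hypot(d[:,0],d[:,1]))
# hole in this picture: disc yaw
R=np.array(s["tcp_rot"]);p=np.array(s["position"])
q=onz("wrist",322,185,p[2]-.0256,s);print(R.T@(q-p))
c=P.mean(0);print("delta mm",(c-p)*1e3, np.degrees(np.arctan2(R[1,2],R[0,2])))
E
```

```text
[ 0.5645 -0.2187  0.113 ] [ 46.6062 166.4724 -74.0424] [0.0339 0.0335 0.0338]
[-0.0002  0.0256  0.034 ]
delta mm [  74.5569  103.5975 -130.1746] 56.29705056008559
```

>>> {"api": "jog_arm", "payload": {
  "steps": [
    {"delta_pos":[6,8,-2],"turn":1,"fingers":5},
    {"delta_pos":[18,25,-6],"turn":2,"fingers":5},
    {"delta_pos":[34,48,-10],"turn":3,"fingers":5},
    {"delta_pos":[50,70,-16],"turn":4,"fingers":5},
    {"delta_pos":[64,90,-24],"turn":4,"fingers":5},
    {"delta_pos":[71,100,-34],"turn":4,"fingers":5},
    {"delta_pos":[74.5,104.5,-46],"turn":4,"fingers":5},
    {"delta_pos":[74.5,104.5,-58],"turn":4,"fingers":5},
    {"delta_pos":[74.5,104.5,-68],"turn":4,"fingers":5},
    {"delta_pos":[74.5,104.5,-76],"turn":4,"fingers":5},
    {"delta_pos":[74.5,104.5,-81],"turn":4,"fingers":5},
    {"delta_pos":[74.5,104.5,-84],"turn":4,"fingers":5},
    {"delta_pos":[74.5,104.5,-84],"turn":4,"fingers":5},
    {"delta_pos":[74.5,104.5,-84],"turn":4,"fingers":5},
    {"delta_pos":[74.5,104.5,-84],"turn":4,"fingers":5}
  ]
}}

```text
time_s: 8.7
position: [0.565, -0.2203, 0.1602]
tcp_rot: [[0.868, 0.001, 0.497], [-0.497, -0.001, 0.868], [0.001, -1.0, -0.0]]
force: [0.3, -0.6, -4.0]
opening: 0.252
```

```bash
python3 - <<'E'
from h import *
for i in range(3):
    s=read_state();print(s["force"],s["moment"],s["position"],s["time_s"])
    im=capture(("wrist","scene","top")[i]);cv2.imwrite(f"pics/p5{i}.png",im[:,:,::-1])
a=cv2.imread("pics/p50.png");b=cv2.imread("pics/p51.png")[160:260,230:350]
cv2.imwrite("pics/p5.png",np.hstack([cv2.resize(a,(400,250)),cv2.resize(b,(300,250),interpolation=cv2.INTER_CUBIC)]))
E
```

```text
[ 0.3031 -0.5565 -3.9514] [-0.0392  0.1277  0.0032] [ 0.565  -0.2203  0.1602] 8.7
[ 0.4359  0.0842 -4.0841] [-0.0967  0.1041 -0.031 ] [ 0.5651 -0.2203  0.1603] 8.75
[-0.3662 -0.6593 -4.6726] [-0.0665  0.0614 -0.0233] [ 0.565  -0.2202  0.1602] 8.8
```

View pics/p5.png

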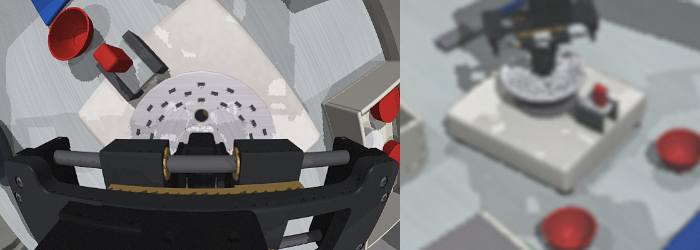

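>>> {"api": "jog_arm", "payload": {
  "steps": [
    {"delta_pos":[0,1,-3],"turn":0,"fingers":5},
    {"delta_pos":[0,1,-7],"turn":0,"fingers":5},
    {"delta_pos":[0,1,-10],"turn":0,"fingers":5},
    {"delta_pos":[0,1,-12],"turn":0,"fingers":5},
    {"delta_pos":[0,1,-12],"turn":0,"fingers":5},
    {"delta_pos":[0,1,-12],"turn":0,"fingers":5}
  ]
}}

```text
time_s: 9.35
position: [0.5645, -0.2187, 0.1472]
tcp_rot: [[0.868, -0.001, 0.497], [-0.497, 0.0, 0.868], [-0.001, -1.0, 0.0]]
force: [-0.4, 0.3, -4.7]
opening: 0.25
```

>>> {"api": "jog_arm", "payload": {
  "steps": [
    {"delta_pos":[0,0,-1],"turn":0,"fingers":5},
    {"delta_pos":[0,0,-2],"turn":0,"fingers":5},
    {"delta_pos":[0,0,-2],"turn":0,"fingers":5}
  ]
}}

```text
time_s: 9.6
position: [0.5646, -0.2188, 0.1454]
tcp_rot: [[0.868, -0.0, 0.497], [-0.497, 0.0, 0.868], [-0.0, -1.0, 0.0]]
force: [0.5, 0.7, -4.5]
opening: 0.25
```

>>> {"api": "jog_arm", "payload": {
  "steps": [
    {"delta_pos":[0,0,-1],"turn":0,"fingers":5},
    {"delta_pos":[0,0,-1],"turn":0,"fingers":5},
    {"delta_pos":[0,0,-1],"turn":0,"fingers":5}
  ]
}}

```text
time_s: 9.85
position: [0.5648, -0.2188, 0.1446]
tcp_rot: [[0.868, 0.0, 0.497], [-0.497, -0.0, 0.868], [0.0, -1.0, -0.0]]
force: [-0.0, -0.6, -4.9]
opening: 0.249
```

>>> {"api": "jog_arm", "payload": {
  "steps": [
    {"delta_pos":[0,0,-1],"turn":0,"fingers":5},
    {"delta_pos":[0,0,-1],"turn":0,"fingers":5},
    {"delta_pos":[0,0,-1],"turn":0,"fingers":5}
  ]
}}

```text
time_s: 10.1
position: [0.5648, -0.2188, 0.1439]
tcp_rot: [[0.868, 0.0, 0.497], [-0.497, -0.0, 0.868], [0.0, -1.0, -0.0]]
force: [-0.2, -0.7, -1.5]
opening: 0.25
```

>>> {"api": "jog_arm", "payload": {
  "steps": [
    {"delta_pos":[0,0,-1],"turn":0,"fingers":5},
    {"delta_pos":[0,0,-1],"turn":0,"fingers":5},
    {"delta_pos":[0,0,-1],"turn":0,"fingers":5}
  ]
}}

```text
time_s: 10.35
position: [0.5648, -0.2189, 0.1431]
tcp_rot: [[0.868, 0.0, 0.497], [-0.497, -0.0, 0.868], [0.001, -1.0, -0.0]]
force: [-1.1, 0.1, 2.4]
opening: 0.249
```

Resting with about 6.5 N on the tips. Now I'll turn.

>>> {"api": "jog_arm", "payload": {
  "steps": [
    {"delta_pos":[0,0,0],"turn":-1,"fingers":5},
    {"delta_pos":[0,0,0],"turn":-2,"fingers":5},
    {"delta_pos":[0,0,0],"turn":-3,"fingers":5},
    {"delta_pos":[0,0,0],"turn":-4,"fingers":5},
    {"delta_pos":[0,0,0],"turn":-5,"fingers":5},
    {"delta_pos":[0,0,0],"turn":-6,"fingers":5}
  ]
}}

```text
time_s: 10.85
position: [0.5654, -0.2193, 0.1428]
tcp_rot: [[0.81, 0.002, 0.586], [-0.586, -0.001, 0.81], [0.002, -1.0, 0.0]]
force: [2.4, -0.6, 2.3]
opening: 0.249
```

>>> {"api": "jog_arm", "payload": {
  "steps": [
    {"delta_pos":[0,0,0],"turn":-1,"fingers":5},
    {"delta_pos":[0,0,0],"turn":-2,"fingers":5},
    {"delta_pos":[0,0,0],"turn":-3,"fingers":5}
  ]
}}

```text
time_s: 11.1
position: [0.5658, -0.2192, 0.1427]
tcp_rot: [[0.778, 0.003, 0.628], [-0.628, -0.001, 0.778], [0.003, -1.0, 0.001]]
force: [3.1, -0.5, 0.8]
opening: 0.252
```

>>> {"api": "jog_arm", "payload": {
  "steps": [
    {"delta_pos":[0,0,0],"turn":-1,"fingers":5},
    {"delta_pos":[0,0,0],"turn":-2,"fingers":5},
    {"delta_pos":[0,0,0],"turn":-2,"fingers":5}
  ]
}}

```text
time_s: 11.35
position: [0.5637, -0.2182, 0.1415]
tcp_rot: [[0.756, -0.002, 0.654], [-0.654, 0.002, 0.756], [-0.003, -1.0, -0.0]]
force: [1.0, -0.7, -3.2]
opening: 0.25
```

It slipped (force fell back to about -3, z lower). I'll finish to the estimated 46.5° and ease down.

>>> {"api": "jog_arm", "payload": {
  "steps": [
    {"delta_pos":[0,0,0],"turn":-1,"fingers":5},
    {"delta_pos":[0,0,0],"turn":-2,"fingers":5},
    {"delta_pos":[0,0,0],"turn":-2.5,"fingers":5},
    {"delta_pos":[0,0,0],"turn":-2.5,"fingers":5}
  ]
}}

```text
time_s: 11.68
position: [0.5639, -0.2184, 0.142]
tcp_rot: [[0.728, -0.002, 0.686], [-0.686, 0.001, 0.728], [-0.002, -1.0, -0.001]]
force: [-0.8, 0.4, -4.0]
opening: 0.25
```

>>> {"api": "jog_arm", "payload": {
  "steps": [
    {"delta_pos":[0,0,-1],"turn":0,"fingers":5},
    {"delta_pos":[0,0,-2],"turn":0,"fingers":5},
    {"delta_pos":[0,0,-2],"turn":0,"fingers":5}
  ]
}}

```text
time_s: 11.93
position: [0.5644, -0.2186, 0.1402]
tcp_rot: [[0.728, -0.001, 0.686], [-0.686, 0.0, 0.728], [-0.001, -1.0, -0.0]]
force: [-0.8, -0.1, -5.3]
opening: 0.252
```

Free of contact and 4 mm into the holes, so I'll continue down in small steps.

>>> {"api": "jog_arm", "payload": {
  "steps": [
    {"delta_pos":[0,0,-1],"turn":0,"fingers":5},
    {"delta_pos":[0,0,-2],"turn":0,"fingers":5},
    {"delta_pos":[0,0,-2],"turn":0,"fingers":5}
  ]
}}

```text
time_s: 12.18
position: [0.5645, -0.2187, 0.1383]
tcp_rot: [[0.728, -0.0, 0.686], [-0.686, 0.0, 0.728], [-0.001, -1.0, -0.0]]
force: [0.1, -0.5, -3.8]
opening: 0.253
```

>>> {"api": "jog_arm", "payload": {
  "steps": [
    {"delta_pos":[0,0,-1],"turn":0,"fingers":5},
    {"delta_pos":[0,0,-2],"turn":0,"fingers":5},
    {"delta_pos":[0,0,-2],"turn":0,"fingers":5}
  ]
}}

```text
time_s: 12.43
position: [0.5646, -0.2187, 0.1363]
tcp_rot: [[0.728, -0.0, 0.686], [-0.686, 0.0, 0.728], [-0.0, -1.0, -0.0]]
force: [-0.0, -0.0, -4.8]
opening: 0.252
```

>>> {"api": "jog_arm", "payload": {
  "steps": [
    {"delta_pos":[0,0,-1],"turn":0,"fingers":5},
    {"delta_pos":[0,0,-2],"turn":0,"fingers":5},
    {"delta_pos":[0,0,-2],"turn":0,"fingers":5}
  ]
}}

```text
time_s: 12.68
position: [0.5645, -0.2187, 0.1343]
tcp_rot: [[0.728, -0.0, 0.686], [-0.686, 0.0, 0.728], [-0.0, -1.0, -0.0]]
force: [-0.8, -0.3, -4.2]
opening: 0.249
```

>>> {"api": "jog_arm", "payload": {
  "steps": [
    {"delta_pos":[0,0,-1],"turn":0,"fingers":5},
    {"delta_pos":[0,0,-2],"turn":0,"fingers":5},
    {"delta_pos":[0,0,-3],"turn":0,"fingers":5},
    {"delta_pos":[0,0,-3.5],"turn":0,"fingers":5},
    {"delta_pos":[0,0,-3.5],"turn":0,"fingers":5}
  ]
}}

```text
time_s: 13.1
position: [0.5646, -0.2187, 0.1308]
tcp_rot: [[0.728, -0.0, 0.686], [-0.686, 0.0, 0.728], [-0.0, -1.0, -0.0]]
force: [-0.7, -0.6, -4.6]
opening: 0.253
```

>>> {"api": "jog_arm", "payload": {
  "steps": [
    {"delta_pos":[0,0,-1],"turn":0,"fingers":5},
    {"delta_pos":[0,0,-1.5],"turn":0,"fingers":5},
    {"delta_pos":[0,0,-1.5],"turn":0,"fingers":5}
  ]
}}

```text
time_s: 13.35
position: [0.5647, -0.2188, 0.1296]
tcp_rot: [[0.728, 0.0, 0.686], [-0.686, -0.0, 0.728], [0.0, -1.0, 0.0]]
force: [0.1, -0.7, -3.2]
opening: 0.251
```

>>> {"api": "jog_arm", "payload": {
  "steps": [
    {"delta_pos":[0,0,-1],"turn":0,"fingers":5},
    {"delta_pos":[0,0,-1],"turn":0,"fingers":5},
    {"delta_pos":[0,0,-1],"turn":0,"fingers":5}
  ]
}}

```text
time_s: 13.6
position: [0.5647, -0.2188, 0.1289]
tcp_rot: [[0.728, 0.0, 0.686], [-0.686, -0.0, 0.728], [0.0, -1.0, 0.0]]
force: [-0.6, 0.5, -0.4]
opening: 0.252
```

Contact with the hub face is 15 mm below the tips, as it should be, so I'll release and rise.

>>> {"api": "jog_arm", "payload": {
  "steps": [
    {"delta_pos":[0,0,0],"turn":0,"fingers":40},
    {"delta_pos":[0,0,0],"turn":0,"fingers":60},
    {"delta_pos":[0,0,0],"turn":0,"fingers":60},
    {"delta_pos":[0,0,0],"turn":0,"fingers":60},
    {"delta_pos":[0,0,0],"turn":0,"fingers":60},
    {"delta_pos":[0,0,5],"turn":0,"fingers":60},
    {"delta_pos":[0,0,15],"turn":0,"fingers":60},
    {"delta_pos":[0,0,35],"turn":0,"fingers":60},
    {"delta_pos":[0,0,60],"turn":0,"fingers":60},
    {"delta_pos":[0,0,90],"turn":0,"fingers":60},
    {"delta_pos":[0,0,120],"turn":0,"fingers":60},
    {"delta_pos":[0,0,130],"turn":0,"fingers":60},
    {"delta_pos":[0,0,130],"turn":0,"fingers":60},
    {"delta_pos":[0,0,130],"turn":0,"fingers":60}
  ]
}}

```text
time_s: 14.77
position: [0.5645, -0.2187, 0.2589]
tcp_rot: [[0.728, 0.001, 0.686], [-0.686, -0.001, 0.728], [0.001, -1.0, 0.0]]
force: [-0.3, 0.7, -0.3]
opening: 0.605
```

```bash
python3 - <<'E'
from h import *
import json
s=read_state();print(s["force"],s["position"],s["time_s"],s["opening"]);im=capture("wrist");cv2.imwrite("pics/w6.png",im[:,:,::-1])
json.dump({k:np.array(v).tolist() for k,v in s.items()},open("s6.json","w"))
for t in("disc","latch_tab","stud_tips"):print(t,[(r["confidence"],np.round(r["position"],4)) for r in tip_of(t,"wrist")])
for c in("scene","top"):
    im=capture(c);cv2.imwrite(f"pics/{c}6.png",im[:,:,::-1])
    for t in ("disc","latch_tab"): print(c,t,[(r["confidence"],np.round(r["position"],4)) for r in tip_of(t,c)])
E
```

```text
[-0.2935  0.6651 -0.3365] [ 0.5645 -0.2187  0.2589] 14.7667 0.6052577254449876
disc [(0.92, array([ 0.5637, -0.2229,  0.0959]))]
latch_tab [(0.76, array([ 0.5374, -0.1064,  0.1554]))]
stud_tips []
scene disc [(0.62, array([ 0.5663, -0.2208,  0.0975]))]
scene latch_tab [(0.62, array([ 0.541 , -0.1051,  0.1551]))]
top disc []
top latch_tab [(0.53, array([ 0.5385, -0.1036,  0.1589]))]
```

View pics/w6.png

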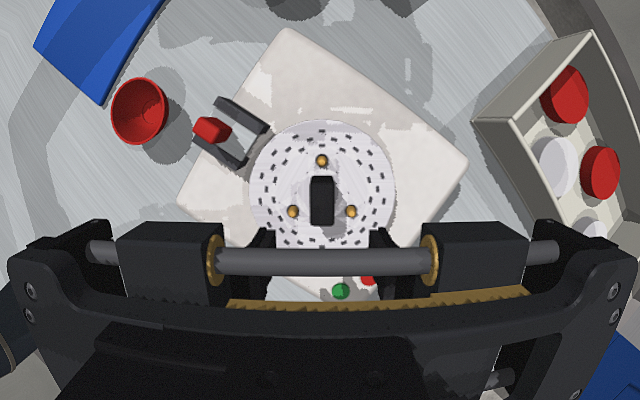

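```bash
python3 - <<'E'
from h import *
import json
s=json.load(open("s6.json"))
im=cv2.imread("pics/w6.png")
q=[onz("wrist",u,v,.075,s) for u,v in((288,28),(467,160),(177,200))]
for a,b in((0,1),(0,2)):
    d=q[b]-q[a];print(np.degrees(np.arctan2(d[1],d[0])),np.hypot(d[0],d[1]))
print(q)
cv2.imwrite("pics/z6.png",cv2.resize(im[85:180,180:280],None,fx=6,fy=6,interpolation=cv2.INTER_CUBIC))
E
```

```text
-78.14454600590406 0.24765787499635847
-168.9057905499689 0.23232962499523677
[array([ 0.6585, -0.0657,  0.075 ]), array([ 0.7093, -0.3081,  0.075 ]), array([ 0.4305, -0.1104,  0.075 ])]
```

View pics/z6.png

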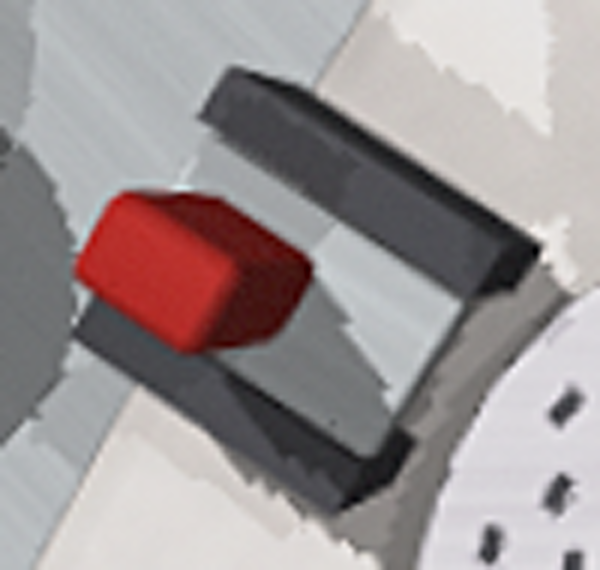

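>>> {"api": "jog_arm", "payload": {
  "steps": [
    {"delta_pos":[-2,10,0],"turn":-4,"fingers":0},
    {"delta_pos":[-6,28,0],"turn":-9,"fingers":0},
    {"delta_pos":[-11,52,0],"turn":-15,"fingers":0},
    {"delta_pos":[-17,80,0],"turn":-21,"fingers":0},
    {"delta_pos":[-23,108,0],"turn":-27,"fingers":0},
    {"delta_pos":[-28,134,0],"turn":-32,"fingers":0},
    {"delta_pos":[-31,150,0],"turn":-35,"fingers":0},
    {"delta_pos":[-32,157,-5],"turn":-35,"fingers":0},
    {"delta_pos":[-32,157,-15],"turn":-35,"fingers":0},
    {"delta_pos":[-32,157,-25],"turn":-35,"fingers":0},
    {"delta_pos":[-32,157,-35],"turn":-35,"fingers":0},
    {"delta_pos":[-32,157,-45],"turn":-35,"fingers":0},
    {"delta_pos":[-32,157,-50],"turn":-35,"fingers":0},
    {"delta_pos":[-32,157,-50],"turn":-35,"fingers":0},
    {"delta_pos":[-32,157,-50],"turn":-35,"fingers":0}
  ]
}}

```text
time_s: 16.52
position: [0.5326, -0.0623, 0.2078]
tcp_rot: [[0.202, -0.001, 0.979], [-0.979, 0.0, 0.202], [-0.001, -1.0, -0.001]]
force: [1.1, -0.4, -0.3]
opening: 0.005
```

```bash
python3 - <<'E'
from h import *
import json
s=read_state();print(s["force"],s["position"],s["time_s"],s["opening"]);im=capture("wrist");cv2.imwrite("pics/w7.png",im[:,:,::-1])
im=capture("scene");b=cv2.resize(im[150:260,230:380],None,fx=5,fy=5,interpolation=cv2.INTER_CUBIC);cv2.imwrite("pics/s7.png",b[:,:,::-1])
s6=json.load(open("s6.json"));print(onz("wrist",180+160/6,85+272/6,.156,s6))
E
```

```text
[ 1.0535 -0.3894 -0.3031] [ 0.5326 -0.0623  0.2078] 16.5167 0.0050663691995635205
[ 0.5391 -0.1042  0.156 ]
```

View pics/w7.png

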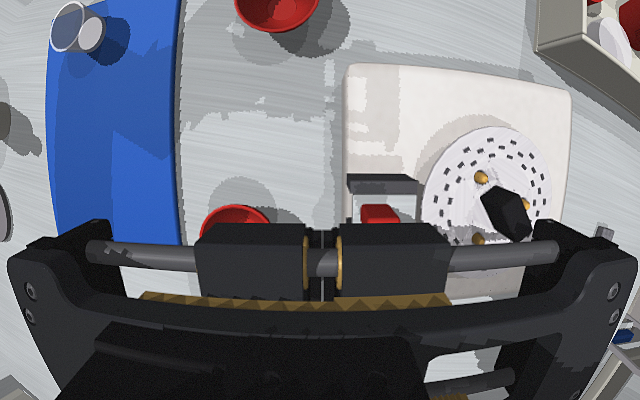

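View pics/s7.png

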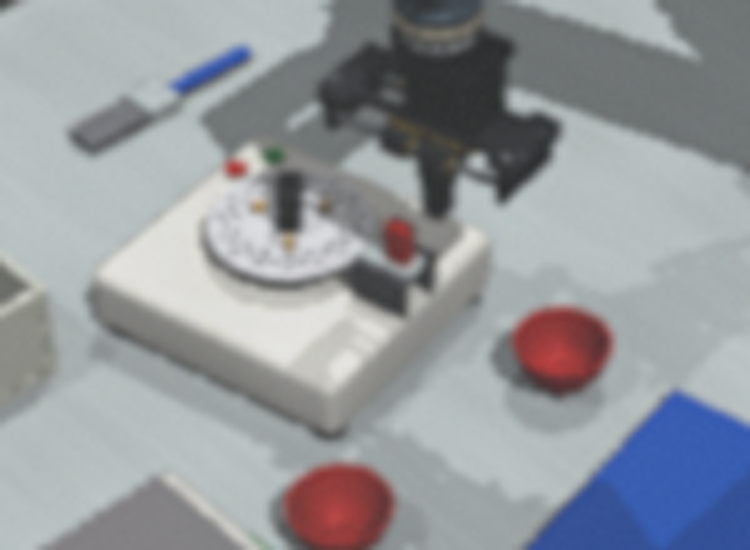

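>>> {"api": "jog_arm", "payload": {
  "steps": [
    {"delta_pos":[0,0,-10],"turn":0,"fingers":0},
    {"delta_pos":[0,0,-25],"turn":0,"fingers":0},
    {"delta_pos":[0,0,-40],"turn":0,"fingers":0},
    {"delta_pos":[0,0,-52],"turn":0,"fingers":0},
    {"delta_pos":[0,0,-56],"turn":0,"fingers":0},
    {"delta_pos":[0,0,-56],"turn":0,"fingers":0},
    {"delta_pos":[0,0,-56],"turn":0,"fingers":0}
  ]
}}

```text
time_s: 17.2
position: [0.5329, -0.0618, 0.1526]
tcp_rot: [[0.203, 0.0, 0.979], [-0.979, -0.0, 0.203], [0.0, -1.0, 0.0]]
force: [1.0, 0.4, 0.6]
opening: 0.006
```

>>> {"api": "jog_arm", "payload": {
  "steps": [
    {"delta_pos":[0.4,-2,0],"turn":0,"fingers":0},
    {"delta_pos":[0.8,-4,0],"turn":0,"fingers":0},
    {"delta_pos":[1.2,-6,0],"turn":0,"fingers":0},
    {"delta_pos":[1.6,-8,0],"turn":0,"fingers":0},
    {"delta_pos":[2,-10,0],"turn":0,"fingers":0},
    {"delta_pos":[2.4,-12,0],"turn":0,"fingers":0},
    {"delta_pos":[2.8,-14,0],"turn":0,"fingers":0}
  ]
}}

```text
time_s: 17.78
position: [0.5356, -0.0761, 0.1526]
tcp_rot: [[0.203, 0.0, 0.979], [-0.979, -0.0, 0.203], [0.0, -1.0, 0.0]]
force: [0.0, 0.3, -0.4]
opening: 0.006
```

>>> {"api": "jog_arm", "payload": {
  "steps": [
    {"delta_pos":[0.4,-2,0],"turn":0,"fingers":0},
    {"delta_pos":[0.8,-4,0],"turn":0,"fingers":0},
    {"delta_pos":[1.2,-6,0],"turn":0,"fingers":0}
  ]
}}

```text
time_s: 18.03
position: [0.5367, -0.082, 0.1525]
tcp_rot: [[0.203, -0.0, 0.979], [-0.979, 0.0, 0.203], [-0.0, -1.0, -0.0]]
force: [-0.3, -0.1, 0.2]
opening: 0.004
```

>>> {"api": "jog_arm", "payload": {
  "steps": [
    {"delta_pos":[0.4,-2,0],"turn":0,"fingers":0},
    {"delta_pos":[0.8,-4,0],"turn":0,"fingers":0},
    {"delta_pos":[1.2,-6,0],"turn":0,"fingers":0},
    {"delta_pos":[1.6,-8,0],"turn":0,"fingers":0}
  ]
}}

```text
time_s: 18.37
position: [0.5382, -0.0894, 0.1525]
tcp_rot: [[0.203, -0.0, 0.979], [-0.979, 0.001, 0.203], [-0.001, -1.0, -0.0]]
force: [0.7, 3.5, -0.8]
opening: 0.005
```

>>> {"api": "jog_arm", "payload": {
  "steps": [
    {"delta_pos":[0.4,-2,0],"turn":0,"fingers":0},
    {"delta_pos":[0.8,-4,0],"turn":0,"fingers":0},
    {"delta_pos":[1.2,-6,0],"turn":0,"fingers":0}
  ]
}}

```text
time_s: 18.62
position: [0.5396, -0.0958, 0.1525]
tcp_rot: [[0.203, 0.0, 0.979], [-0.979, 0.0, 0.203], [-0.0, -1.0, 0.0]]
force: [0.2, 3.0, -0.5]
opening: 0.004
```

```bash
python3 - <<'E'
from h import *
im=capture("scene");b=cv2.resize(im[150:260,230:380],None,fx=5,fy=5,interpolation=cv2.INTER_CUBIC);cv2.imwrite("pics/s8.png",b[:,:,::-1])
im=capture("wrist");cv2.imwrite("pics/w8.png",im[:,:,::-1])
print(read_state()["force"])
for t in ("latch_tab","disc"): print(t,[(r["confidence"],np.round(r["position"],4)) for r in tip_of(t,"scene")])
E
```

```text
[ 0.5051  2.2632 -0.4211]
latch_tab [(0.61, array([ 0.5425, -0.1176,  0.1569]))]
disc [(0.87, array([ 0.5657, -0.2262,  0.0962]))]
```

View pics/s8.png

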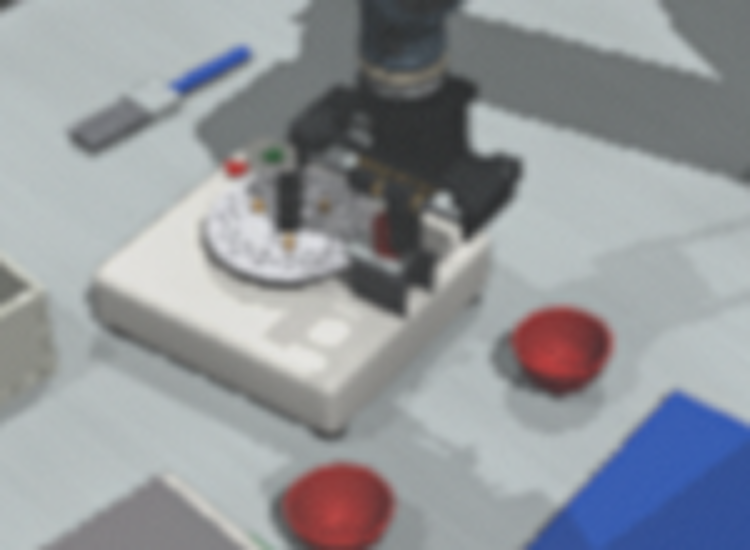

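View pics/w8.png

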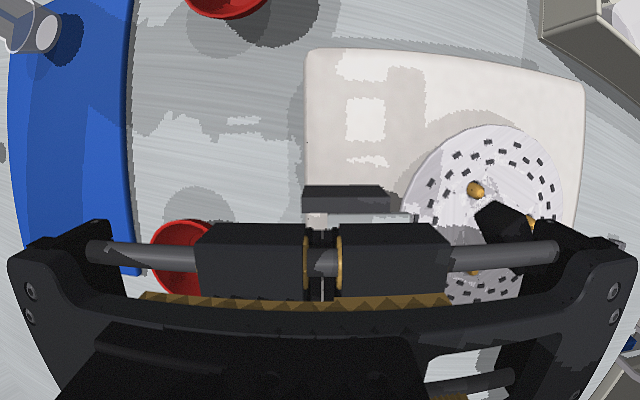

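The latch is sliding at the expected ~3 N, so I'll keep pushing until the stop.

>>> {"api": "jog_arm", "payload": {
  "steps": [
    {"delta_pos":[0.4,-2,0],"turn":0,"fingers":0},
    {"delta_pos":[0.8,-4,0],"turn":0,"fingers":0},
    {"delta_pos":[1.0,-5,0],"turn":0,"fingers":0},
    {"delta_pos":[1.0,-5,0],"turn":0,"fingers":0}
  ]
}}

```text
time_s: 19.15
position: [0.5406, -0.1011, 0.1525]
tcp_rot: [[0.203, 0.0, 0.979], [-0.979, -0.0, 0.203], [0.0, -1.0, 0.0]]
force: [1.3, 2.4, 0.1]
opening: 0.004
```

>>> {"api": "jog_arm", "payload": {
  "steps": [
    {"delta_pos":[0.2,-1,0],"turn":0,"fingers":0},
    {"delta_pos":[0.4,-2,0],"turn":0,"fingers":0},
    {"delta_pos":[0.6,-3,0],"turn":0,"fingers":0},
    {"delta_pos":[0.6,-3,0],"turn":0,"fingers":0}
  ]
}}

```text
time_s: 19.48
position: [0.5406, -0.1014, 0.1526]
tcp_rot: [[0.202, -0.001, 0.979], [-0.979, 0.005, 0.202], [-0.005, -1.0, -0.0]]
force: [1.5, 9.8, 0.6]
opening: 0.006
```

>>> {"api": "jog_arm", "payload": {
  "steps": [
    {"delta_pos":[0.2,-1,0],"turn":0,"fingers":0},
    {"delta_pos":[0.4,-2,0],"turn":0,"fingers":0},
    {"delta_pos":[0.4,-2,0],"turn":0,"fingers":0}
  ]
}}

```text
time_s: 19.73
position: [0.5406, -0.1015, 0.1526]
tcp_rot: [[0.201, -0.002, 0.98], [-0.98, 0.008, 0.201], [-0.008, -1.0, -0.0]]
force: [2.0, 15.4, 3.7]
opening: 0.006
```

>>> {"api": "jog_arm", "payload": {
  "steps": [
    {"delta_pos":[-1.2,6,0],"turn":0,"fingers":0},
    {"delta_pos":[-3,15,5],"turn":0,"fingers":0},
    {"delta_pos":[-5,25,25],"turn":0,"fingers":0},
    {"delta_pos":[-5,25,55],"turn":0,"fingers":0},
    {"delta_pos":[-10,15,85],"turn":0,"fingers":0},
    {"delta_pos":[-30,5,110],"turn":0,"fingers":0},
    {"delta_pos":[-50,-5,110],"turn":0,"fingers":0},
    {"delta_pos":[-60,-10,110],"turn":0,"fingers":0},
    {"delta_pos":[-60,-10,110],"turn":0,"fingers":0},
    {"delta_pos":[-60,-10,110],"turn":0,"fingers":0}
  ]
}}

```text
time_s: 20.57
position: [0.4811, -0.116, 0.2622]
tcp_rot: [[0.202, -0.0, 0.979], [-0.979, 0.0, 0.202], [-0.0, -1.0, -0.0]]
force: [0.6, -0.4, -0.2]
opening: 0.005
```

```bash
python3 - <<'E'
from h import *
import json
s=read_state();print(s["force"],s["position"],s["time_s"]);im=capture("wrist");cv2.imwrite("pics/w9.png",im[:,:,::-1])
json.dump({k:np.array(v).tolist() for k,v in s.items()},open("s9.json","w"))
for t in("disc","latch_tab"):print(t,[(r["confidence"],np.round(r["position"],4)) for r in tip_of(t,"wrist")])
im=capture("top");cv2.imwrite("pics/top9.png",im[:,:,::-1]);print([(r["confidence"],np.round(r["position"],4)) for r in tip_of("latch_tab","top")])
im=capture("scene");print([(r["confidence"],np.round(r["position"],4)) for r in tip_of("latch_tab","scene")])
E
```

```text
[ 0.5856 -0.4061 -0.1653] [ 0.4811 -0.116   0.2622] 20.5667
disc [(0.94, array([ 0.5658, -0.2217,  0.0978]))]
latch_tab [(0.8, array([ 0.5421, -0.1243,  0.1541]))]
[]
[(0.68, array([ 0.5415, -0.1203,  0.1548]))]
```

View pics/w9.png

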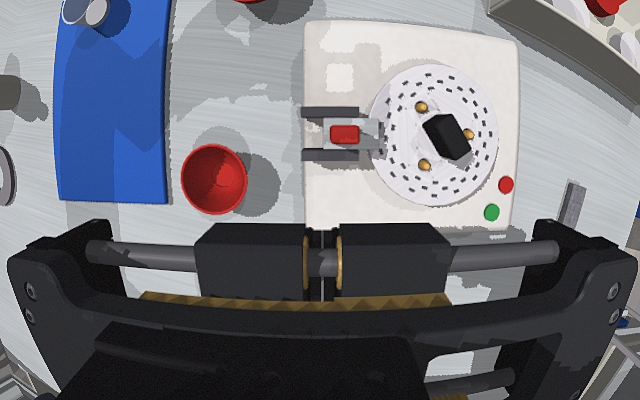

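```bash
python3 - <<'E'
from h import *
import json
y=np.array([-.2005,.9797])
hub=np.array([.5645,-.2187])
for n,z in((6,0),(9,0)):
    s=json.load(open(f"s{n}.json"));im=cv2.imread(f"pics/w{n}.png");hsv=cv2.cvtColor(im,cv2.COLOR_BGR2HSV)
    m=(((hsv[...,0]<6)|(hsv[...,0]>174))&(hsv[...,1]>150)&(hsv[...,2]>150)).astype(np.uint8)
    k,l,st,c=cv2.connectedComponentsWithStats(m)
    for i in range(1,k):
        if st[i,4]>150 and (185<c[i][0]<240 if n==6 else 325<c[i][0]<365) and 100<c[i][1]<150:
            ys,xs=np.where(l==i);r=cv2.minAreaRect(np.c_[xs,ys].astype(np.float32));print(st[i],c[i],r)
            p=onz("wrist",*r[0],.156,s);print(p,(p[:2]-hub)@y)
    im2=im[95:175,290:400]
cv2.imwrite("pics/z9.png",cv2.resize(im2,None,fx=7,fy=7,interpolation=cv2.INTER_CUBIC))
E
```

```text
[193 117  25  25 361] [204.9861 129.3047] ((204.96151733398438, 129.30767822265625), (23.02005958557129, 16.086305618286133), 33.6900634765625)
[ 0.5386 -0.1025  0.156 ] 0.11904112526203875
[331 126  27  17 433] [343.9931 133.9307] ((344.0, 134.0), (16.0, 26.0), 90.0)
[ 0.5433 -0.1203  0.156 ] 0.10060742986759888
```

View pics/z9.png

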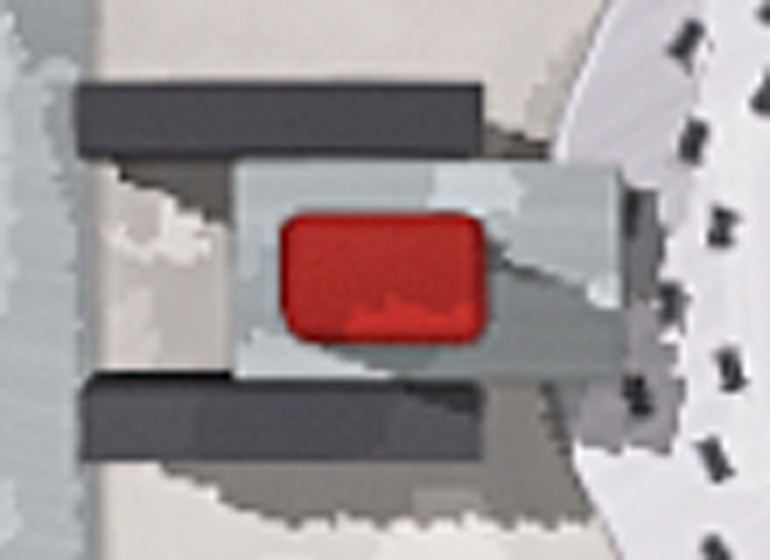

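```bash
python3 - <<'E'
from h import *
import json
s=json.load(open("s9.json"));im=cv2.imread("pics/w9.png");hsv=cv2.cvtColor(im,cv2.COLOR_BGR2HSV)
m=((hsv[...,0]>8)&(hsv[...,0]<30)&(hsv[...,1]>110)).astype(np.uint8)
n,l,st,c=cv2.connectedComponentsWithStats(m)
P=[]
for i in range(1,n):
    if st[i,4]>15 and 400<c[i][0]<490 and 90<c[i][1]<185:
        print(st[i],c[i]);P.append(onz("wrist",*c[i],.1085,s))
P=np.array(P);d=P-P.mean(0);print(P.mean(0),np.degrees(np.arctan2(d[:,1],d[:,0])),np.hypot(d[:,0],d[:,1]))
t=onz("wrist",344.5,134.3,.156,s)
print(np.hypot(*(t-P.mean(0))[:2]), t, (t-P.mean(0))[:2]@[-.2005,.9797])
cv2.imwrite("pics/z9b.png",cv2.resize(im[55:215,360:510],None,fx=3.7,fy=3.7,interpolation=cv2.INTER_CUBIC))
E
```

```text
[416 103  11   9  88] [420.8636 107.0341]
[463 130  11  10  76] [468.1316 134.0658]
[419 160  11  10  89] [423.8989 164.7528]
[ 0.5639 -0.2175  0.1085] [ 47.3531 -72.9566 166.3203] [0.0336 0.0342 0.0338]
0.09894588659581531 [ 0.5431 -0.1208  0.156 ] 0.09894168428683346
```

View pics/z9b.png

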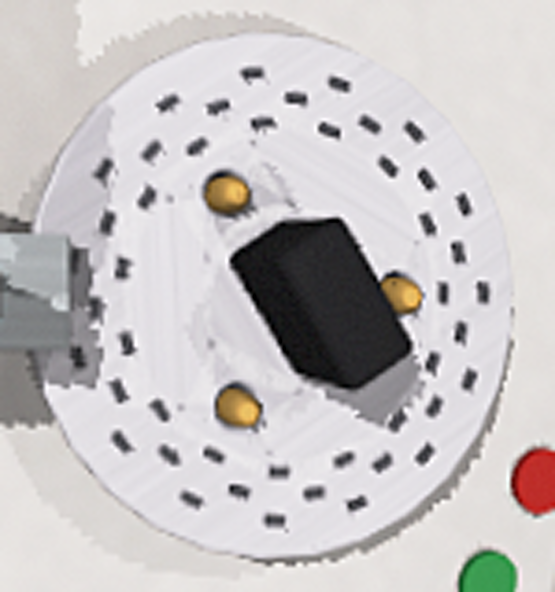

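```bash
python3 -c "
from rig import *
print(hand_in(), read_state()['time_s'])"
```

```text
the job is handed in; nothing more can be done
the job is handed in; nothing more can be done
```

The disc is back on the hub with all three studs through its holes, the latch is pushed in over its rim, and the job is handed in. It took about 21 s of the 72 s allowed.

**What I did:** I gripped the disc by its bar and rested it on the stud tips at about 6.5 N. I turned it about 11° until it slipped, then on to the angle seen in the pictures, and eased it down. Contact with the hub face came 15 mm below the tips at about 4 N. I let go and pushed the latch in with closed fingers; it slid at about 3 N, and I pressed to about 15 N at the stop.

**Last checks:**
- **Disc:** the last wrist picture shows the studs through the holes and the latch tongue over the rim. The network put the disc's underside at 97.8 mm, against 98 mm for fully home.
- **Latch:** the tab measured 99 to 101 mm from the hub axis, where fully in is 100 mm.
- **Robot:** the gripper was clear of everything, with no load on the wrist.
- **Bystanders:** nothing touched them as far as I know, but I did not re-measure their positions.

**What disagreed:** I measured only about 18 to 20 mm of latch travel, not 22 mm. The open position also measured 119 mm from the hub, not 122 mm. I relied on the hard stop and the final tab position instead. The camera estimates of the hub centre differed by about 2 to 4 mm.

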